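Push a spent battery through the flap of the yellow drop box

TASK

Dispose of the spent orange battery pack: slide it across the feed shelf with the fingers, push it against the flap of the yellow drop box so that the flap swings open and the pack goes through and drops inside, then draw the fingers back so that the flap swings shut behind it. Do not pick the pack up, do not open the grey box's flap, and leave the other things on the shelf and the mat where they are.

Things in the scene. Friction and masses are not known exactly. Their poses are not given: they have to be found in the camera images.
- battery_center (a point): centre of the spent battery pack: a loose orange slab with a black end cap and white label, 85 long (x) x 60 wide (y) x 14 mm thick, about 0.11 kg, flat on the feed shelf; this point is half-way up, 7 mm over the surface, axes as the pack's. Either end may go first. Once its middle is pushed past the end of a sill it tips and slides down inside by itself.
- feed_shelf: raised white feed shelf with a flat blue mat top, fixed, 220 deep (x) x 390 wide (y), its top 70.5 mm above the table, no rim. Origin on the table, under the middle of the long edge that meets the two boxes; +x points towards the boxes, the shelf reaches from x = -220 mm to 0. Same yaw as the boxes
- box_yellow: yellow steel drop box, fixed, 175 long (x) x 130 wide (y) x 112 mm tall, clear window on top. Origin on the table under the middle of its front edge, which touches the shelf; z up, +x points into the box: a part goes in along +x. Both boxes share one make and yaw and stand side by side, 135 mm between their middles; which is on the left varies.
- box_grey: grey steel drop box, fixed, 175 long (x) x 130 wide (y) x 112 mm tall, clear window on top. Origin on the table under the middle of its front edge, which touches the shelf; z up, +x points into the box: a part goes in along +x. Both boxes share one make and yaw and stand side by side, 135 mm between their middles; which is on the left varies.
- flap_yellow (a joint): hinge of the yellow flap (108 wide x 32 mm high, 50 g) that closes the yellow slot: hung by its top edge, 4 mm inside the box's front, 104 mm above the table. 0 = hanging shut; grows as the lower edge swings into the box, up to 1.5 rad. No spring or latch: its own weight swings it shut when nothing props it.
- flap_grey (a joint): hinge of the grey flap (108 wide x 32 mm high, 50 g) that closes the grey slot: hung by its top edge, 4 mm inside the box's front, 104 mm above the table. 0 = hanging shut; grows as the lower edge swings into the box, up to 1.5 rad. No spring or latch: its own weight swings it shut when nothing props it.
- screw_jar: bystander: small glass jar with white cap, 30 mm across, 42 mm tall, loose, on the feed shelf near one end, about 30 mm from the boxes' side; origin at its foot
- bit_block: bystander: small black block with screwdriver bits, 30 x 30 x 34 mm, loose, on the feed shelf near the other end, about 30 mm from the boxes' side; origin at its foot
- phone: bystander: opened phone, 148 x 72 x 9 mm, lying on the blue repair mat at the robot's right; origin at its underside's centre
- driver_a: bystander: black-handled precision screwdriver, 150 mm long, lying on the blue repair mat
- driver_b: bystander: blue-handled precision screwdriver, 150 mm long, lying on the blue repair mat
- spudger: bystander: flat black pry stick, 140 x 10 x 6 mm, lying on the blue repair mat
- box_yellow_slot (a point): middle of the yellow box's slot, on its steel sill, 70 mm above the table, 4 mm inside the box's front. The slot is 118 wide (across y) x 34 mm high, under a header that ends at z = 112 mm. The smooth sill is level with the shelf and ends 12 mm inside the box's front; from there a slick steel slide drops at 32 degrees into the box. Axes as the box's.
- box_grey_slot (a point): middle of the grey box's slot, on its steel sill, 70 mm above the table, 4 mm inside the box's front. The slot is 118 wide (across y) x 34 mm high, under a header that ends at z = 112 mm. The smooth sill is level with the shelf and ends 12 mm inside the box's front; from there a slick steel slide drops at 32 degrees into the box. Axes as the box's.

How it is judged:
By the outcome, as a careful person would: the job done as asked, in the order asked, and still so for the second after the job is handed in, with the robot touching nothing.
It also fails if it takes over 54 s, if anything falls off the work surface, if the arm or the gripper's body presses on something with over 40 N, if the wrist force passes 120 N, or if a joint passes its speed limit or range.

ROBOT

A 6-joint arm with a two-finger parallel gripper is mounted at the origin on the work surface. World frame = base frame: x ahead of the robot, y to its left, z up, the work surface at z = 0. Lengths are in m, angles in rad, forces in N, time in s.
With the tool pointing down it reaches from about 0.225 to 0.875 m from the base axis. Payload 3.4 kg.
Tool frame: the origin (TCP) lies midway between the tips of the shut fingers; the grasp point (between the pads) lies 19 mm behind it (manip.grip_point_offset is the distance from the TCP to the grasp point, in m); x points along the fingers, y is the direction in which the jaws open and shut, and the axes are right-handed (so a half turn about x gives the same grasp; the last joint's range is limited). The gripper opens to 85 mm and grips with 20 to 120 N. Pads are 22 mm wide; open, the fingers measure 114 mm over their backs; the gripper's body (76 mm by 85 mm) begins 54 mm behind the grasp point. The pads swing forward as they close: fully open they stand 13 mm farther back than shut.
Start: joints at [-0.121, 0.276, 1.505, -0, 1.361, -0.121], TCP at [0.575, -0, 0.231] pointing down, gripper open.
Joint ranges: [-2.89, 2.89], [-0.75, 2.08], [0.22, 2.7], [-1.18, 4.32], [0.11, 2.71], [-2.7, 2.7]. Speed limits (rad/s): [2.57, 2.57, 3.14, 3.14, 3.14, 3.14].

INTERFACE

Orientations are given as a unit quaternion [w, x, y, z].
In Python, from rig import manip gives the robot as it stands.
- The arm moves only by the shell command python3 -m crank 'ROWS' [FORCE]. ROWS is a JSON object of lists of equal length, an entry for each row: "grip": the opening, from 0 (shut) to 1 (fully open); "slide": the shift along the world's x, y, z in cm, a list of three; "roll": the turn about the world's z in degrees. In form: {"grip": [grip, ...], "slide": [[dx, dy, dz], ...], "roll": [roll, ...]}. A call has 1 to 20 rows; each row is the pose to reach, as a shift and turn from the pose commanded when the call began; what a row does not reach only later rows make up. A row lasts 1/10 s, in which the tool goes at most 50 mm and 8.59 degrees, less where a joint would pass 70% of its speed; a pose out of reach is approached as far as the arm can. A call with a gripper value outside its range is refused whole. The fingers move at their own pace and stop on an object; FORCE is the grip in N (left out, the last holds). Time passes only in rows, so rows that repeat a pose let the fingers close. It gives the time, the measured TCP pose, the force and the opening at its end, in the units of the state.
- manip.get_state(): the state, without advancing time (a new reading comes with each control period).
- manip.get_image(name): name is "scene" or "side" or "wrist"; returns a dict with "frame" (384x512x3 uint8, red, green, blue), "K" (3x3 intrinsics, pixels), "R" (3x3) and "t" (3): a world point X has camera coordinates R X + t. Camera axes: x right, y down, z forward; pixel columns grow to the right and rows downward; lengths in m; the calibration is good to about 2 mm. A picture is of the moment at which its call begins. There is no depth.
- manip.sign_off(): hands the job in, once; it reports no verdict.
The state is a dict: "clock": time; "qpos": joint angles; "qd": joint speeds; "effort": joint torques, N m; "position": TCP position; "ee_rot": TCP orientation; "contact_force": force on the tool from outside, world axes, zero at the start; "moment": the same for the moment, N m; "width": finger opening in m.
Only numpy, scipy, OpenCV 4.12 (cv2) and the standard library are available. Lean on these libraries where they do the work, as an engineer would, in place of code of your own. Each camera call takes 0.05 s, during which the arm holds its last target. There are 200 camera calls.

## Working session

There is one attempt and no reset: what is moved stays moved. The work goes in short steps, Python scripts to look and compute and a shell command to move; the robot and the scene stay as the last step left them, time stands still between calls to the robot, and variables do not carry over. Pictures are saved under pics/ and viewed, on a budget of 10 in all, crops included, one or two more only if the job needs it, and the job is handed in when it is done.

```bash
mkdir -p pics; cat > h.py <<'E'
import numpy as np,cv2
from rig import manip
def cast(im,u,v,z):
    K,R,t=map(np.array,(im["K"],im["R"],im["t"]))
    d=R.T@np.linalg.solve(K,[u,v,1]);c=-R.T@t
    return c+d*(z-c[2])/d[2]
def proj(im,X):
    p=np.array(im["K"])@(np.array(im["R"])@X+np.array(im["t"]));return p[:2]/p[2]
def save(im,n): cv2.imwrite(n,im["frame"][:,:,::-1])
E
python3 - <<'E'
from h import *
a=manip.get_image("scene");b=manip.get_image("wrist")
np.save("pics/a.npy",a,allow_pickle=True);np.save("pics/b.npy",b,allow_pickle=True)
cv2.imwrite("pics/1.png",np.hstack([a["frame"],b["frame"]])[:,:,::-1][:, :1024])
im=cv2.imread("pics/1.png");save(a,"pics/s.png");save(b,"pics/w.png")
s=manip.get_image("side");np.save("pics/c.npy",s,allow_pickle=True);save(s,"pics/side.png")
st=manip.get_state();print(st["clock"],st["position"],st["ee_rot"],st["width"])
E
```

```text
0.15 [5.74609267e-01 4.78623675e-05 2.30653904e-01] [ 0.49961736  0.49970161  0.50038585 -0.5002947 ] 0.08537718385977087
```

View pics/s.png

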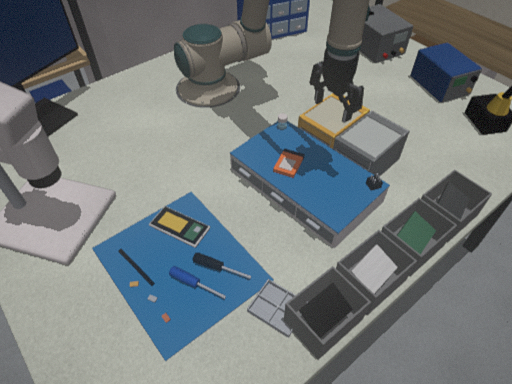

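View pics/w.png

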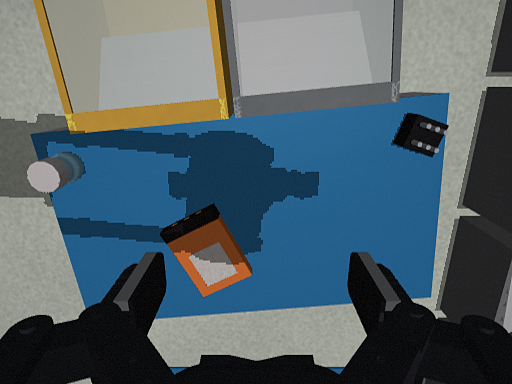

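The wrist view shows the pack at about (207,250), turned; the yellow box is at upper left (front edge about (70,130)–(229,117)), the grey one at right, the jar at (50,175) and the bit block at (420,135).

```bash
python3 - <<'E'
from h import *
b=np.load("pics/b.npy",allow_pickle=True).item()
f=b["frame"];hsv=cv2.cvtColor(f,cv2.COLOR_RGB2HSV)
print("cam",-np.array(b["R"]).T@b["t"])
# shelf top
m=cv2.inRange(hsv,(95,100,30),(115,255,255)); 
# orange
o=cv2.inRange(hsv,(4,150,60),(14,255,255));o[:, :150]=0;o[:150]=0
c=max(cv2.findContours(o,0,2)[0],key=cv2.contourArea);print("orange",cv2.boxPoints(cv2.minAreaRect(c)).round(1).tolist(), cv2.contourArea(c))
print(cv2.approxPolyDP(cv2.convexHull(c),4,True)[:,0].tolist())
for n,p,z in [("shelfL",(32,133),.0705),("shelfR",(449,93),.0705),("shelfBR",(433,297),.0705),("shelfBL",(83,320),.0705),
 ("YL",(67,117),.112),("YR",(219,100),.112),("YLb",(70,131),.0705),("YRb",(229,117),.0705),("GR",(393,80),.112),("GRb",(398,101),.0705),
 ("p1",(207,297),.0845),("p2",(252,270),.0845),("p3",(215,206),.0845),("p4",(162,236),.0845)]:
    print(n,cast(b,*p,z).round(4))
big=cv2.resize(f[60:330,20:460],None,fx=1.8,fy=1.8,interpolation=cv2.INTER_CUBIC);cv2.imwrite("pics/w2.png",big[:,:,::-1])
E
```

```text
cam [0.57456618 0.0811841  0.37319668]
orange [[166.89999389648438, 243.1999969482422], [218.10000610351562, 212.5], [254.10000610351562, 272.5], [202.89999389648438, 303.20001220703125]] 3676.5
[[219, 215], [251, 274], [203, 296], [168, 243]]
shelfL [0.3621 0.0381 0.0705]
shelfR [0.7483 0.0744 0.0705]
shelfBR [ 0.772  -0.1444  0.0705]
shelfBL [ 0.3735 -0.1766  0.0705]
YL [0.4222 0.0568 0.112 ]
YR [0.5445 0.07   0.112 ]
YLb [0.3984 0.04   0.0705]
YRb [0.5484 0.053  0.0705]
GR [0.6795 0.0849 0.112 ]
GRb [0.7031 0.0674 0.0705]
p1 [ 0.521  -0.1344  0.0845]
p2 [ 0.5694 -0.1011  0.0845]
p3 [ 0.5338 -0.03    0.0845]
p4 [ 0.4795 -0.0622  0.0845]
```

View pics/w2.png

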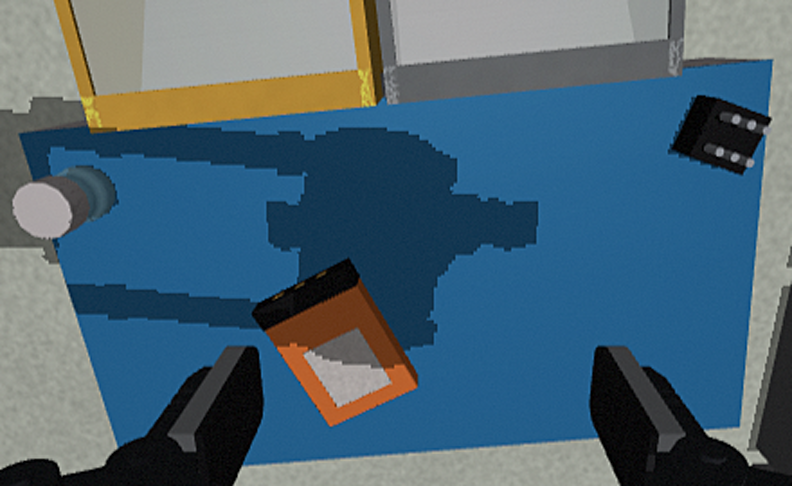

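```bash
python3 -m crank '{"grip":[1,1,1,1,1,1],"slide":[[0,-4,0],[-0.5,-8,0],[-1,-12,0],[-1,-15.3,0],[-1,-15.3,0],[-1,-15.3,0]],"roll":[8,16,24,30,30,30]}'
python3 - <<'E'
from h import *
b=manip.get_image("wrist");np.save("pics/b2.npy",b,allow_pickle=True);save(b,"pics/w3.png")
print("cam",-np.array(b["R"]).T@b["t"],"tcp px",proj(b,manip.get_state()["position"]))
E
```

```text
clock: 0.75
position: [0.5647, -0.1534, 0.2308]
ee_rot: [0.611, 0.355, 0.612, -0.354]
contact_force: [0.2, 1.5, 0.2]
width: 0.0853
cam [ 0.52432916 -0.08314342  0.37368451] tcp px [257.67713648 253.43577868]
```

View pics/w3.png

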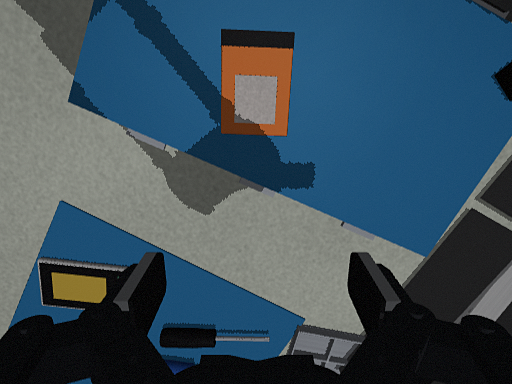

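The pack now stands nearly upright in the view: corners (221,29), (294,32), (288,135), (221,135), black cap on the boxes' side.

```bash
python3 - <<'E'
from h import *
b=np.load("pics/b2.npy",allow_pickle=True).item()
hsv=cv2.cvtColor(b["frame"],cv2.COLOR_RGB2HSV)
m=cv2.bitwise_not(cv2.inRange(hsv,(98,90,30),(118,255,255)))
k=np.zeros_like(m);k[20:145,205:310]=255;m&=k
c=max(cv2.findContours(m,0,2)[0],key=cv2.contourArea)
ap=cv2.approxPolyDP(cv2.convexHull(c),5,True)[:,0];print(ap.tolist())
P=np.array([cast(b,*p,.0845)[:2] for p in [(221,30),(294,32),(288,135),(221,135)]])
P2=np.array([cast(b,*p,.0845)[:2] for p in ap]);print(P2.round(4).tolist())
e=P[0]+P[1]-P[2]-P[3]
print(P.round(4).tolist(),P.mean(0),np.degrees(np.arctan2(e[1],e[0])),[np.linalg.norm(P[i]-P[(i+1)%4]).round(4) for i in range(4)])
E
```

```text
[[221, 29], [294, 33], [286, 135], [221, 132]]
[[0.4772, -0.0597], [0.5305, -0.0325], [0.5684, -0.1067], [0.5163, -0.1336]]
[[0.4776, -0.0603], [0.5301, -0.0319], [0.5699, -0.1058], [0.5176, -0.1359]] [ 0.52380108 -0.08348884] 118.0769105796515 [np.float64(0.0598), np.float64(0.084), np.float64(0.0604), np.float64(0.0855)]
```

```bash
python3 -m crank '{"grip":[0.9,0.88,0.88,0.88,0.88,0.88,0.88,0.88,0.88,0.88,0.88],"slide":[[-2,3.5,0],[-4.1,7,0],[-4.1,7,0],[-4.1,7,-4],[-4.1,7,-8],[-4.1,7,-10],[-4.1,7,-12],[-4.1,7,-13.5],[-4.1,7,-14.8],[-4.1,7,-15.8],[-4.1,7,-15.8]],"roll":[-2,-2,-2,-2,-2,-2,-2,-2,-2,-2,-2]}' 20
python3 - <<'E'
from h import *
b=manip.get_image("wrist");save(b,"pics/w4.png")
E
```

```text
clock: 1.9
position: [0.5233, -0.0822, 0.0721]
ee_rot: [0.605, 0.364, 0.607, -0.364]
contact_force: [-0.7, -0.4, -0.3]
width: 0.0749
```

View pics/w4.png

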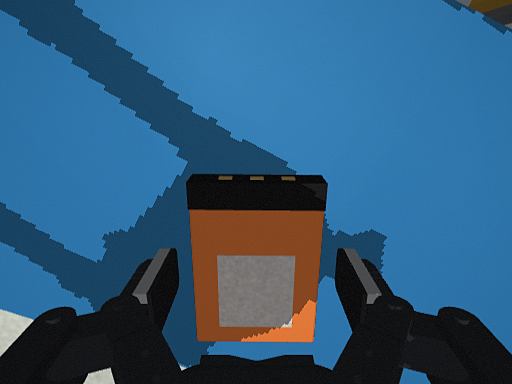

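```bash
python3 -m crank '{"grip":[0.76,0.74,0.74,0.74,0.74,0.74,0.74,0.74,0.74,0.74,0.74,0.74,0.74,0.74,0.74,0.74],"slide":[[0,0,0],[0,0,0],[0,0,0],[0,0,0],[-0.2,0,0],[-0.5,0,0],[-0.8,-0.1,0],[-1.1,-0.1,0],[-1.4,-0.1,0],[-1.7,-0.1,0],[-2.0,-0.2,0],[-2.2,-0.2,0],[-2.4,-0.2,0],[-2.5,-0.2,0],[-2.5,-0.2,0],[-2.5,-0.2,0]],"roll":[0,0,0,0,-2,-4,-7,-10,-13,-16,-18,-20,-22,-23,-23,-23]}' 20
python3 - <<'E'
from h import *
b=manip.get_image("wrist");save(b,"pics/w5.png");np.save("pics/b5.npy",b,allow_pickle=True)
E
```

```text
clock: 3.55
position: [0.4991, -0.085, 0.0734]
ee_rot: [0.521, 0.478, 0.521, -0.478]
contact_force: [0.0, -0.4, -0.1]
width: 0.0633
```

View pics/w5.png

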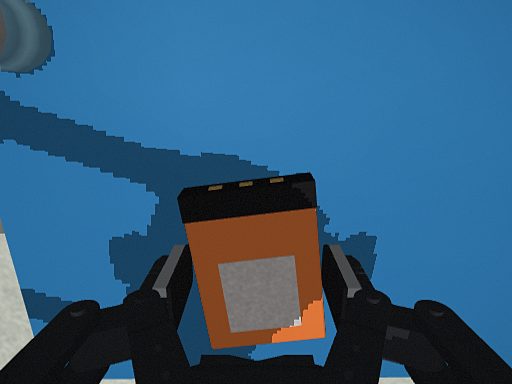

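```bash
python3 -m crank '{"grip":[0.74,0.74,0.74,0.74,0.74,0.85,0.85,0.85,0.85,0.85,0.6,0.4,0.4,0.4,0.4],"slide":[[0,0,0],[0,0,0],[0,0,0],[0,0,0],[0,0,0],[0,0,0],[0,0,0],[0,0,1.5],[0,0,4],[0,0,6],[0.3,-3,6],[0.7,-7,6],[0.7,-7,6],[0.7,-7,6],[0.7,-7,6]],"roll":[-2,-5,-8,-8,-4,0,0,0,0,0,0,0,0,0,0]}' 20
python3 - <<'E'
from h import *
b=manip.get_image("wrist");save(b,"pics/w6.png");np.save("pics/b6.npy",b,allow_pickle=True)
hsv=cv2.cvtColor(b["frame"],cv2.COLOR_RGB2HSV)
o=cv2.inRange(hsv,(3,120,50),(15,255,255))
c=max(cv2.findContours(o,0,2)[0],key=cv2.contourArea);ap=cv2.approxPolyDP(cv2.convexHull(c),4,True)[:,0]
print(ap.tolist(),[cast(b,*p,.0845)[:2].round(4).tolist() for p in ap])
E
```

```text
clock: 5.1
position: [0.5055, -0.1542, 0.133]
ee_rot: [0.521, 0.478, 0.522, -0.478]
contact_force: [-0.2, 0.4, 0.5]
width: 0.0341
[[204, 56], [310, 58], [301, 182], [208, 180]] [[0.4679, -0.0607], [0.5265, -0.0566], [0.5309, -0.1283], [0.4729, -0.1321]]
```

View pics/w6.png

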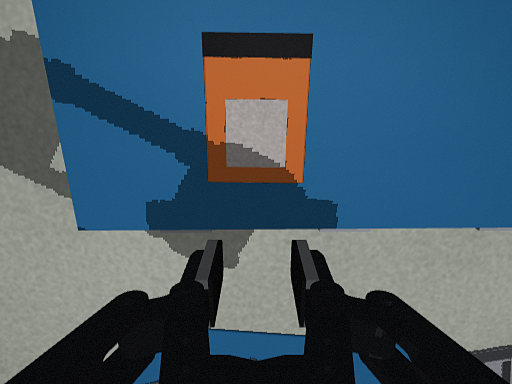

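The pack is straight (rear edge (208,181)–(302,182), yaw ≈94°) and on the yellow box's axis within 2 mm. Next: descend behind it and push.

```bash
python3 -m crank '{"grip":[0.4,0.4,0.4,0.4,0.4,0.4,0.4,0.4,0.4,0.4,0.4,0.4,0.4,0.4,0.4,0.4,0.4,0.4,0.4,0.4],"slide":[[0,0,-2.5],[0,0,-4.5],[0,0,-5.8],[0,0,-5.8],[-0.1,0.7,-5.8],[-0.1,1.2,-5.8],[-0.2,1.8,-5.8],[-0.2,2.5,-5.8],[-0.3,3.2,-5.8],[-0.4,4,-5.8],[-0.4,4.8,-5.8],[-0.5,5.6,-5.8],[-0.6,6.4,-5.8],[-0.6,7.2,-5.8],[-0.7,8,-5.8],[-0.8,8.8,-5.8],[-0.9,9.6,-5.8],[-0.9,10.4,-5.8],[-0.9,10.4,-5.8],[-0.9,10.4,-5.8]],"roll":[0,0,0,0,0,0,0,0,0,0,0,0,0,0,0,0,0,0,0,0]}' 20
python3 - <<'E'
from h import *
b=manip.get_image("wrist");save(b,"pics/w7.png")
E
```

```text
clock: 7.15
position: [0.497, -0.0508, 0.0753]
ee_rot: [0.521, 0.478, 0.521, -0.478]
contact_force: [-0.6, 0.2, -0.7]
width: 0.0339
```

View pics/w7.png

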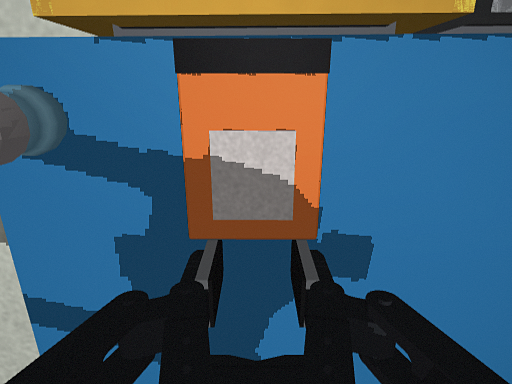

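The pack is straight at the yellow slot (cap at row 40, columns 175–330, between slot edges of about 95 and 415). Next: push on through.

```bash
python3 -m crank '{"grip":[0.4,0.4,0.4,0.4,0.4,0.4,0.4,0.4,0.4,0.4,0.4,0.4,0.4,0.4,0.4,0.4],"slide":[[0,0.5,0],[-0.1,1,0],[-0.1,1.5,0],[-0.2,2,0],[-0.2,2.6,0],[-0.3,3.2,0],[-0.3,3.8,0],[-0.4,4.4,0],[-0.4,5,0],[-0.5,5.6,0],[-0.6,6.2,0],[-0.6,6.8,0],[-0.6,7.2,0],[-0.6,7.2,0],[-0.6,7.2,0],[-0.6,7.2,0]],"roll":[0,0,0,0,0,0,0,0,0,0,0,0,0,0,0,0]}' 20
python3 - <<'E'
from h import *
a=manip.get_image("wrist")["frame"];b=manip.get_image("scene")["frame"][70:220,220:420]
b=cv2.resize(b,(512,384),interpolation=cv2.INTER_CUBIC)
cv2.imwrite("pics/w8.png",cv2.resize(np.hstack([a,b]),(800,300))[:,:,::-1])
E
```

```text
clock: 8.8
position: [0.491, 0.0209, 0.0753]
ee_rot: [0.521, 0.478, 0.521, -0.478]
contact_force: [-0.3, -0.5, 0.0]
width: 0.0342
```

View pics/w8.png

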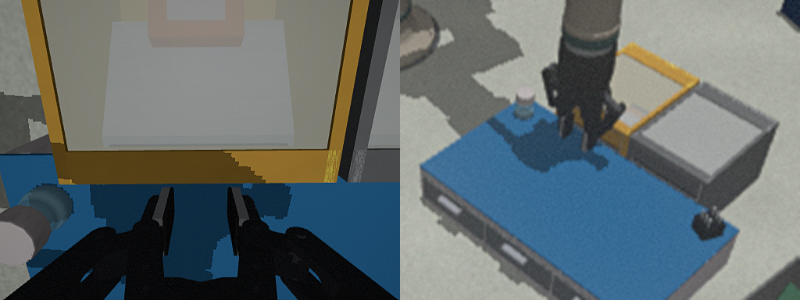

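The pack shows through the yellow window, at the bottom (195,20); the shelf is clear of it. Next: draw back, rise and let it settle.

```bash
python3 -m crank '{"grip":[0.4,0.4,0.4,0.4,0.4,0.4,0.4,0.4,0.4,0.4,0.4,0.4,0.4,0.4,0.4,0.4,0.4,0.4,0.4,0.4],"slide":[[0.1,-1.5,0],[0.3,-4,0],[0.6,-7,0],[0.9,-10,0],[0.9,-12,2],[0.9,-12,5],[0.9,-12,8],[0.9,-12,10],[0.9,-12,10],[0.9,-12,10],[0.9,-12,10],[0.9,-12,10],[0.9,-12,10],[0.9,-12,10],[0.9,-12,10],[0.9,-12,10],[0.9,-12,10],[0.9,-12,10],[0.9,-12,10],[0.9,-12,10]],"roll":[0,0,0,0,0,0,0,0,0,0,0,0,0,0,0,0,0,0,0,0]}' 20
python3 - <<'E'
from h import *
a=manip.get_image("wrist")["frame"];b=manip.get_image("scene")["frame"][70:220,220:420]
b=cv2.resize(b,(512,384),interpolation=cv2.INTER_CUBIC)
cv2.imwrite("pics/w9.png",cv2.resize(np.hstack([a,b]),(800,300))[:,:,::-1])
E
```

```text
clock: 10.9
position: [0.5, -0.099, 0.1754]
ee_rot: [0.521, 0.478, 0.521, -0.478]
contact_force: [-0.4, -0.9, 0.6]
width: 0.0339
```

View pics/w9.png

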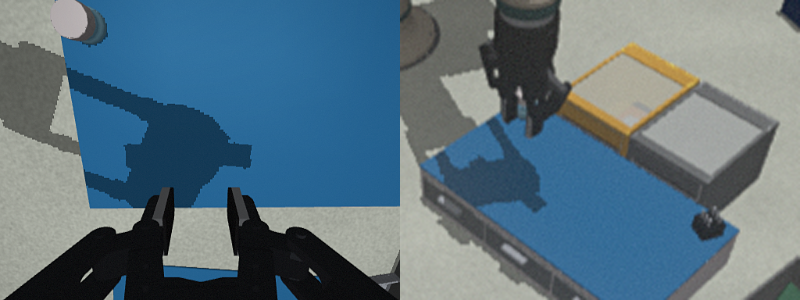

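```bash
python3 -m crank '{"grip":[0.4,0.4,0.4,0.4],"slide":[[-0.2,2.5,-2],[-0.4,4.5,-4],[-0.4,5,-5],[-0.4,5,-5]],"roll":[0,0,0,0]}' 20
python3 - <<'E'
from h import *
a=manip.get_image("wrist")["frame"];b=manip.get_image("side")["frame"]
cv2.imwrite("pics/w10.png",cv2.resize(np.hstack([a,b]),(800,300),interpolation=cv2.INTER_AREA)[:,:,::-1])
E
```

```text
clock: 11.4
position: [0.495, -0.0484, 0.1241]
ee_rot: [0.521, 0.477, 0.523, -0.478]
contact_force: [-0.7, -0.6, 0.4]
width: 0.0344
```

View pics/w10.png

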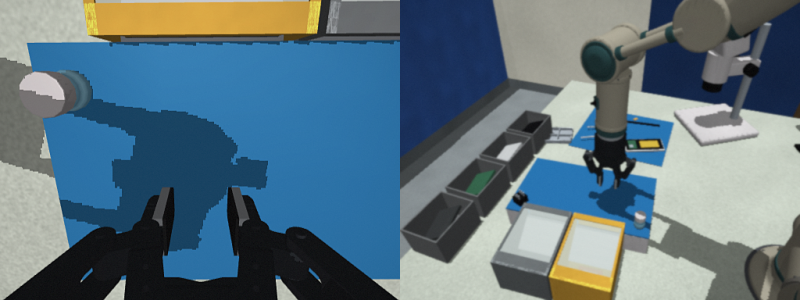

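```bash
python3 - <<'E'
from h import *
a=manip.get_image("wrist")["frame"][0:75,90:512];b=manip.get_image("scene")["frame"][85:165,290:415]
a=cv2.resize(a,(800,142),interpolation=cv2.INTER_CUBIC);b=cv2.resize(b,(800,450),interpolation=cv2.INTER_CUBIC)
cv2.imwrite("pics/w11.png",np.vstack([a,b])[:,:,::-1])
E
```

```text
(no output)
```

View pics/w11.png

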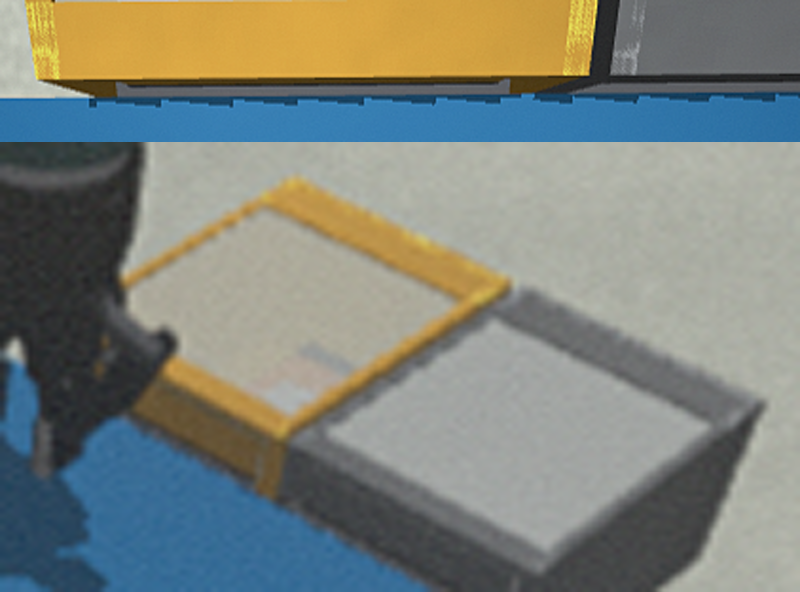

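The yellow front reads as shut: a continuous flap face in the scene view at (130–270, 400–480), with only the sill strip below the header in the wrist view. The pack is inside, at (300,380).

```bash
python3 -c "
from rig import manip
print(manip.get_state()['clock']);manip.sign_off()"
```

```text
11.6
the job is handed in; nothing more can be done
```

The orange pack is inside the yellow drop box, and I handed the job in at 11.6 s of the 54 s allowed. I turned and centred the pack between the loosely set fingers. Then I pushed it from behind with two finger tips, through the yellow flap, and drew back. It was never lifted.

- **Pack and flap:** the last pictures show the pack through the yellow window and the yellow front closed. The view of the flap is oblique, so its angle is judged from the picture, not measured.
- **Other things:** the jar looked undisturbed, the bit block too when last clearly seen, and I never pushed near the grey flap. I did not check any of these, or the items on the mat, by measurement.
- **Forces:** tool force read about 1.5 N or less at the end of every move; I did not see the peaks in between.
- **Pictures:** I viewed 12, two over the budget of 10.

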